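# Hang the load pail on the cantilever strip

### The job

Swing the folded wire bail of the little steel load pail up until it stands upright (a fingertip under it will do), without tipping the pail or pushing it along the bench. Then lift the pail and hang it level by its bail on the hook at the end of the springy cantilever strip, with the hook in the kink in the middle of the bail. The load in the pail is not known: lower it slowly until the strip has just taken the whole weight and only then let go, so that the strip is neither jerked nor overloaded; leave everything else on the bench alone.

Things in the scene. Friction and masses are not known exactly. Their poses are not given: they have to be found in the camera images.
- pail: Open round steel pail, 92 mm across the rim, 76 mm at the foot, 80 mm high, two disc weights in the bottom; 210 to 810 g in all. Origin: centre of its underside, z up. Its bail ears lie on its y axis, 72 mm up, 53 mm either side. The folded bail lies on its -x side, which faces the robot (yaw within 0.4 rad). Too wide to grip across.
- bail (a joint): Angle of the bail about the line of the ears (the pail's y axis, 72 mm above its underside): 0 = folded level to the pail's -x side, 1.57 = upright, to 3.1 = folded to the other side. Starts at 0 to 0.25. The pivots rub (0.01 N m), so the bail stays at any angle.
- bail_kink (a point): Peak of the pointed kink in the middle of the bail (centre of the 4 mm steel wire), 69 mm from the line of the ears; the kink is 16 mm wide and stands 9 mm out from the straight top bar. The hook belongs inside it, with the bail across the hook's bar. Folded, it points away from the pail; upright, it points up.
- bail_bar (a point): Point on the bail's straight top bar (4 mm wire), 24 mm from the middle towards the pail's +y, 60 mm from the line of the ears. The bar runs parallel to the ears, from 8 to 39 mm either side of the middle. Upright it can be pinched here from above, which leaves the kink free. Folded, the bar is about 13 mm off the pail's wall and can be lifted from below by a tilted finger from the -x side.
- hook_seat (a point): Lowest part of the hook, on top of its 6 mm round bar; moves with the strip. y axis: along the strip, away from the column, out to the hook's tip (unloaded 0.12 rad upward); z up. The bar leaves a brass clip (22 mm wide, 16 high) 35 mm back on the -y side, slopes 7 mm down to the seat, then turns up to its tip, 14 mm higher and 17 mm past the seat. Hung, the kink's peak is 5 mm above this.
- strip (a joint): Bending of the strip: the angle about the clamp's edge, 200 mm from the hook; 0 unloaded, grows as the hook goes down (0.05 is about 10 mm at the hook).
- stand: Cantilever stand, fixed; origin on the bench under the unloaded hook, y axis (level) as the hook's. Base 150 x 130 x 22 mm and 22 mm column, 310 mm high, 250 mm off to -y. A clamp on it holds the springy steel strip (20 mm wide, 200 mm from clamp to hook; hook 220 to 260 mm up), 160 N/m at the hook: the pail bends it down 12 to 50 mm, by its load; over 60 mm overloads it.
- overflow_can: Plain steel can with a short spout and no bail, 72 mm wide, 85 mm high; leave alone. Origin: centre of its underside.
- beaker: Glass beaker 60 mm wide, 75 mm high; leave alone. Origin: centre of its underside.
- weight_big: Brass weight 40 mm wide, 53 mm high; leave alone. Origin: centre of its underside.
- weight_small: Brass weight 30 mm wide, 43 mm high; leave alone. Origin: centre of its underside.
- caliper: Steel caliper lying flat, 200 mm long, 8 mm high; leave alone. Origin: middle of its bar, underside.
Things that resemble listed ones, but are neither listed nor needed, are in the scene too. Leave any blue look-alike of the pail alone.

How it is judged:
On the way, in this order (a step that is already met when the one before it is completed fails the run):
1. the bail stands upright (within 0.3 rad) on the standing pail (value of joint bail between 1.27 and 1.87 rad and height (world z) of pail below 0.004 m and angle between pail's own z axis and vertical below 0.1 rad), for 0.2 s.
2. the pail is lifted clear of the bench (height (world z) of pail above 0.015 m), for 0.1 s.
At the end, for the whole second after the job is handed in: The pail hangs at rest on the hook by the kink of its bail (kink within 6 mm of the hook across the bar, within 15 mm of the seat along it), clear of the bench, level within 0.2 rad, its weight bending the strip (x of bail_kink in the frame of hook_seat between -0.006 and 0.006 m and y of bail_kink in the frame of hook_seat between -0.015 and 0.014 m and z of bail_kink in the frame of hook_seat between 0 and 0.011 m and distance of hook_seat from where it was at the start of the episode above 0.006 m and height (world z) of pail above 0.008 m and angle between pail's own z axis and vertical below 0.2 rad and linear speed of pail below 0.04 m/s); the robot touches nothing.
It fails at once if the pail tips by more than 0.4 rad (angle between pail's own z axis and vertical above 0.4 rad).
It fails at once if the pail is pushed along or set down on the bench more than 35 mm from where it stood (distance of pail from where it was at the start of the episode above 0.035 m and height (world z) of pail below 0.003 m).
It fails at once if the strip is bent or pushed by more than 60 mm (distance of hook_seat from where it was at the start of the episode above 0.06 m).
It fails at once if another thing on the bench is moved by more than 15 mm (distance of any of overflow_can, beaker, weight_big, weight_small, caliper from where it was at the start of the episode above 0.015 m).
It fails at once if the strip is jerked: bent more than 3 mm, its hook end moves faster than 120 mm/s, or than 60 mm/s with no finger on the pail (distance of hook_seat from where it was at the start of the episode above 0.003 m and ((velocity of joint strip above 0.6 rad/s or velocity of joint strip below -0.6 rad/s) or (contact force between the fingers and pail below 0.02 N and (velocity of joint strip above 0.3 rad/s or velocity of joint strip below -0.3 rad/s)))).
It also fails if it takes over 72 s, if anything falls off the work surface, if the arm or the gripper's body presses on something with over 40 N, if the wrist force passes 120 N, or if a joint passes its speed limit or range.

### The arm

A 6-joint arm with a two-finger parallel gripper is mounted at the origin on the work surface. World frame = base frame: x ahead of the robot, y to its left, z up, the work surface at z = 0. Lengths are in m, angles in rad, forces in N, time in s.
With the tool pointing down it reaches from about 0.425 to 0.95 m from the base axis. Payload 3.5 kg.
Tool frame: the origin (TCP) lies at the very end of the fingers, on their centre line; the grasp point (between the pads) lies 19 mm behind it; z points along the fingers, y is the line along which they close (so a half turn about z gives the same grasp; the last joint's range is limited). The gripper opens to 85 mm and grips with 20 to 120 N. Pads are 22 mm wide; open, the fingers measure 114 mm over their backs; the gripper's body (76 mm by 85 mm) begins 54 mm behind the grasp point. The pads swing forward as they close: fully open they stand 13 mm farther back than shut.
Start: joints at [1.114, 0.286, 1.577, -0, 1.279, -0.15], TCP at [0.204, 0.643, 0.231] pointing down, gripper open.
Joint ranges: [-2.77, 2.77], [-0.9, 2.22], [0.21, 2.48], [-1.53, 4.67], [0.24, 2.81], [-2.84, 2.84]. Speed limits (rad/s): [2.79, 2.79, 3.14, 3.14, 3.14, 3.14].

### API

Orientations are given as a unit quaternion [x, y, z, w].
In Python, from cell import robot, imaging gives the robot as it stands.
- The arm moves only by the tool apply_moves, never from a script. Its argument "targets" is a list of rows, each an object of numbers: "x", "y", "z": the shift along the tool's x, y, z in mm; "rx", "ry", "rz": the turn, a rotation vector about the tool's x, y, z in rad; "hand": the opening in per cent of the stroke, from 0 (shut) to 100 (fully open). A call has 1 to 10 rows; each row is the pose to reach, as a shift and turn from the pose commanded when the call began, along the tool's axes at that moment; what a row does not reach only later rows make up. A row lasts 1/12 s, in which the tool goes at most 41.7 mm and 7.16 degrees, less where a joint would pass 70% of its speed; a pose out of reach is approached as far as the arm can. A call with a gripper value outside its range is refused whole. The fingers move at their own pace and stop on an object; the grip force is fixed at half the most. Time passes only in rows, so rows that repeat a pose let the fingers close. It gives the time, the measured TCP pose, the force, the opening and the grip force at its end, in the units of the state.
- robot.observe(): the state, without advancing time (a new reading comes with each control period).
- imaging.camera(name): name is "side" or "top"; returns a dict with "frame" (384x512x3 uint8, red, green, blue), "fx", "fy", "cx", "cy" (pixels), "world_to_cam" (4x4, takes a point from world to camera coordinates). Camera axes: x right, y up, looking along -z (the intrinsics and any distortion apply to the point x, -y, -z); pixel columns grow to the right and rows downward; lengths in m; the calibration is good to about 2 mm. A picture is of the moment at which its call begins. There is no depth.
- robot.finish_job(): hands the job in; it is judged then, once.
The state is a dict: "t": time; "joint_pos": joint angles; "qvel": joint speeds; "joint_torque": joint torques, N m; "tcp_pos": TCP position; "orientation": TCP orientation; "ft_force": force on the tool from outside, world axes, zero at the start; "ft_torque": the same for the moment, N m; "opening": finger opening in m; "gripper_force": force on a finger pad.
Only numpy, scipy, OpenCV 4.12 (cv2) and the standard library are available. Lean on these libraries where they do the work, as an engineer would, in place of code of your own. Each camera call takes 0.05 s, during which the arm holds its last target. There are 200 camera calls.

## Working session

There is one attempt and no reset: what is moved stays moved. The work goes in short steps, Python scripts to look and compute and a tool call to move; the robot and the scene stay as the last step left them, time stands still between calls to the robot, and variables do not carry over. Pictures are saved under pics/ and viewed, at most 10 in all, crops included, and the job is handed in when it is done.

Besides the shell and the picture viewer there is one more tool, called after ">>>" by a JSON object that holds its "name" and its "arguments". apply_moves: Moves the arm, as the interface text tells. Its arguments: {"type":"object","properties":{"targets":{"type":"array","items":{"type":"object","properties":{"x":{"type":"number"},"y":{"type":"number"},"z":{"type":"number"},"rx":{"type":"number"},"ry":{"type":"number"},"rz":{"type":"number"},"hand":{"type":"number"}}}}},"required":["targets"]}

```bash
ls; mkdir -p pics
cat > h.py <<'E'
import numpy as np, cv2
from cell import robot, imaging
from scipy.spatial.transform import Rotation as R
def snap(n,f=None):
    c=imaging.camera(n)
    if f: cv2.imwrite('pics/'+f,c['frame'][:,:,::-1])
    return c
def proj(c,P):
    P=np.atleast_2d(P); W=np.array(c['world_to_cam']); q=P@W[:3,:3].T+W[:3,3]
    return np.c_[c['cx']+c['fx']*q[:,0]/-q[:,2], c['cy']+c['fy']*-q[:,1]/-q[:,2]]
def ray(c,uv):
    W=np.array(c['world_to_cam']); d=np.array([(uv[0]-c['cx'])/c['fx'],-(uv[1]-c['cy'])/c['fy'],-1])
    return -W[:3,:3].T@W[:3,3], W[:3,:3].T@d
def atz(c,uv,z):
    o,d=ray(c,uv); return o+d*(z-o[2])/d[2]
def tri(c1,u1,c2,u2):
    o1,d1=ray(c1,u1);o2,d2=ray(c2,u2)
    s=np.linalg.lstsq(np.c_[d1,-d2],o2-o1,rcond=None)[0]
    a=o1+d1*s[0];b=o2+d2*s[1]; return (a+b)/2,np.linalg.norm(a-b)
E
python3 - <<'E'
from h import *
for n in('side','top'):
    c=snap(n,n+'0.png'); print({k:v for k,v in c.items() if k not in('frame',)}, ray(c,(c['cx'],c['cy'])))
    cv2.imwrite('pics/%s0b.png'%n,cv2.resize(c['frame'][:,:,::-1],(800,600),interpolation=cv2.INTER_CUBIC))
s=robot.observe();print(s)
E
```

```text
pics
{'fx': 353.7344001368206, 'fy': 353.7344001368206, 'cx': 251.4395285704603, 'cy': 193.19970600380364, 'world_to_cam': array([[ 0.87332912, -0.48670666, -0.02031917, -0.50069548],
       [ 0.26912207,  0.44729443,  0.85293669, -0.29551488],
       [-0.40604132, -0.75036279,  0.52161876, -0.82000829],
       [ 0.        ,  0.        ,  0.        ,  1.        ]])} (array([ 0.18384427, -0.72681337,  0.66961348]), array([ 0.40604132,  0.75036279, -0.52161876]))
{'fx': 386.9454883265658, 'fy': 386.9454883265658, 'cx': 254.80507188011836, 'cy': 190.78000854459177, 'world_to_cam': array([[ 0.02453215, -0.99965684,  0.00918599, -0.01011489],
       [ 0.98078319,  0.02584599,  0.1933813 , -0.57663025],
       [-0.19355236,  0.00426541,  0.98108067, -1.01161306],
       [ 0.        ,  0.        ,  0.        ,  1.        ]])} (array([0.3699973 , 0.0091071 , 1.10407645]), array([ 0.19355236, -0.00426541, -0.98108067]))
{'t': 0.1, 'joint_pos': array([ 1.11398200e+00,  2.87112777e-01,  1.57804456e+00, -3.57913176e-06,
        1.27859797e+00, -1.50035716e-01]), 'qvel': array([ 8.51747925e-04, -7.56822691e-05, -3.84762957e-03,  1.62238469e-03,
        8.15668506e-04,  1.32502966e-03]), 'joint_torque': array([ 5.51206176e-04, -4.07296336e+01, -2.93698043e+01, -1.92031216e-04,
        3.45258559e-03, -1.03898483e-05]), 'tcp_pos': array([0.2035711 , 0.64294284, 0.23005413]), 'orientation': array([ 1.52787916e-01,  9.88258409e-01, -1.03244176e-03, -3.21455134e-04]), 'ft_force': array([-0.79966652, -0.35919551,  0.08199392]), 'ft_torque': array([-0.04122633, -0.04873807,  0.02814136]), 'gripper_force': 0.0, 'opening': 0.08549777305023003}
```

View pics/side0b.png

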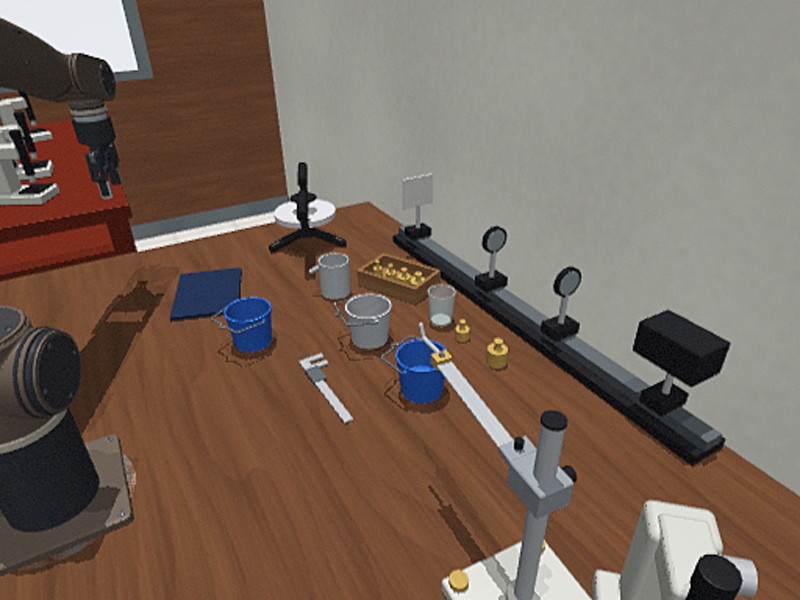

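View pics/top0b.png

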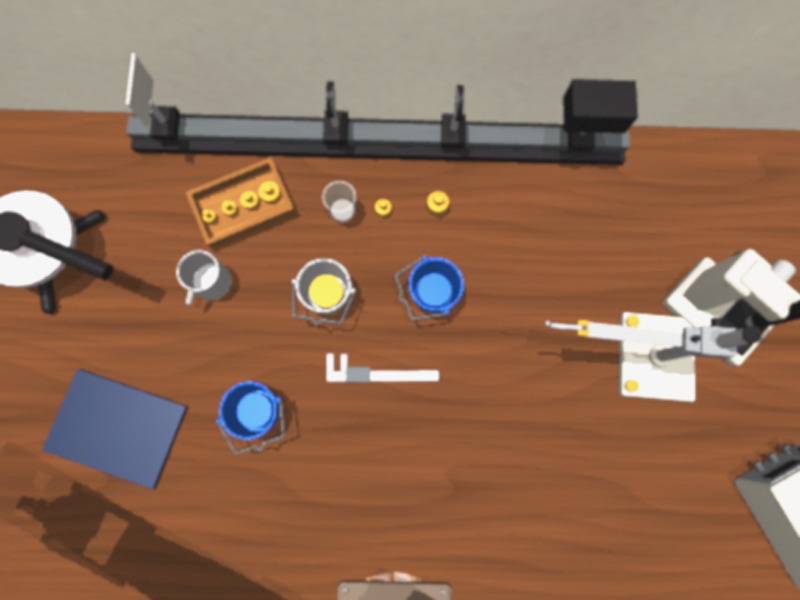

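Side (800-px pictures): what could be taken for the pail is the steel pail (368,320), the blue pails (248,325) and (420,370), and the overflow can (335,275). In the top view these are steel pail (324,287), blue (435,285) and (248,410), and can (205,275). I choose the steel one with the bail. The hook is at side (425,335) and top (550,324). Next, a close crop.

Run:
```python
from h import *
s=cv2.imread('pics/side0.png');t=cv2.imread('pics/top0.png')
def crop(im,u,v,w=66,h=50): return cv2.resize(im[v:v+h,u:u+w],(400,300),interpolation=cv2.INTER_CUBIC)
a=np.vstack([np.hstack([crop(s,205,182),crop(t,177,158)]),np.hstack([crop(s,250,192),crop(t,340,185)])])
cv2.imwrite('pics/crop0.png',a)
```

```text
(no output)
```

View pics/crop0.png

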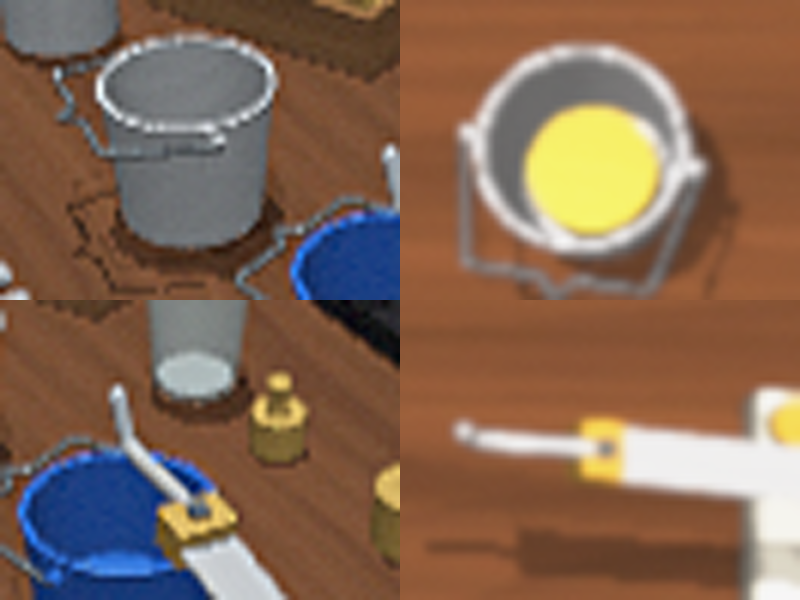

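```bash
cat > fit.py <<'E'
from h import *
from scipy.optimize import least_squares
import pickle
K=6.06
def px(o,p): return np.array([o[0]+(p[0]+.5)/K-.5, o[1]+(p[1]+.5)/6-.5])
cs,ct=snap('side'),snap('top')
def bail(p,q):  # q list of (y,r): on-bail points -> pail->world
    x,y,yaw,b=p; 
    L=np.array([[-r*np.cos(b),yy,.072+r*np.sin(b)] for yy,r in q]); return L@R.from_euler('z',yaw).as_matrix().T+[x,y,0]
Q=[(.053,0),(-.053,0),(.039,.060),(-.039,.060),(0,.069)]
T=[px((177,158),p) for p in[(66,130),(295,168),(68,263),(248,290),(155,293)]]
S=[px((205,182),p) for p in[(215,137),(62,72),(105,155),(62,113)]]
trc,src=px((177,158),(182,148)),px((205,182),(187,84))
def f(p):
    W=bail(p,Q);c=[[p[0],p[1],.080]]
    return np.r_[(proj(ct,W)-T).ravel(),(proj(cs,W[1:])-S).ravel(),(proj(ct,c)-trc).ravel(),(proj(cs,c)-src).ravel()]
r=least_squares(f,[.6,.1,0,.1],loss='soft_l1');print('pail',r.x.round(4));print(f(r.x).reshape(-1,2).round(1).tolist())
def hk(p):
    x,y,z,yaw=p
    L=np.array([[0,.017,.014],[0,0,-.003],[0,-.035,.004]])
    return L@(R.from_euler('z',yaw)*R.from_euler('x',.12)).as_matrix().T+[x,y,z]
HS=[px((250,192),p) for p in[(118,93),(128,140),(190,205)]]
HT=[px((340,185),p) for p in[(63,132),(80,136),(180,147)]]
g=lambda p:np.r_[(proj(cs,hk(p))-HS).ravel(),(proj(ct,hk(p))-HT).ravel()]
h=least_squares(g,[.55,-.2,.24,0],loss='soft_l1');print('hook',h.x.round(4));print(g(h.x).reshape(-1,2).round(1).tolist())
for a,b in zip(HS,HT): print(tri(cs,a,ct,b))
# others on the bench (800-px picture points, approx base)
k=.64
for n,p,z in[('can',(205,275),.04),('beaker',(340,203),.04),('big',(438,202),.03),('small',(383,207),.02),('cal',(385,375),.004),('blueA',(435,285),.06),('blueB',(248,410),.06),('box',(240,200),.03)]: print(n,atz(ct,(p[0]*k,p[1]*k),z).round(3))
E
python3 fit.py
```

```text
pail [ 0.5934  0.1363 -0.1319  0.0799]
[[0.1, 0.2], [0.6, -0.2], [0.4, -0.2], [-0.7, -0.1], [-0.3, 0.3], [1.3, 1.4], [-0.8, 0.6], [-0.7, -0.9], [-0.1, 0.2], [-0.2, -0.5], [0.1, -0.3]]
hook [ 0.5064 -0.2183  0.2449 -0.0466]
[[-0.5, -0.7], [1.3, 2.5], [-0.2, -0.4], [-1.1, -0.4], [0.6, 0.7], [0.2, -0.1]]
(array([ 0.50651178, -0.20568533,  0.26062456]), np.float64(0.0003150733594580537))
(array([ 0.50627162, -0.21495497,  0.24685084]), np.float64(0.002066955834297921))
(array([ 0.50487261, -0.25352812,  0.243657  ]), np.float64(0.0007118707904576376))
can [0.613 0.353 0.04 ]
beaker [0.756 0.116 0.04 ]
big [ 0.767 -0.066  0.03 ]
small [0.758 0.037 0.02 ]
cal [0.445 0.025 0.004]
blueA [ 0.601 -0.06   0.06 ]
blueB [0.376 0.254 0.06 ]
box [0.761 0.304 0.03 ]
```

```bash
cat > plan.py <<'E'
from h import *
PX,PY,YAW=.5934,.1363,-.132
Rz=R.from_euler('z',YAW).as_matrix()
def W(l): return Rz@np.array(l)+[PX,PY,0]
def rot(tilt,yaw=YAW): # tool y along pail-frame y, tool z forward-down
    ph=np.pi/2-tilt; z=np.array([np.cos(ph),0,-np.sin(ph)]);y=np.array([0,1,0.]);x=np.cross(y,z)
    return R.from_euler('z',yaw).as_matrix()@np.c_[x,y,z]
def delta(p,Rm,s=None,p0=None,R0=None):
    if p0 is None:
        s=s or robot.observe(); p0=s['tcp_pos'];R0=R.from_quat(s['orientation']).as_matrix()
    return (1000*R0.T@(np.array(p)-p0)).round(1).tolist(), R.from_matrix(R0.T@Rm).as_rotvec().round(3).tolist()
def lift(theta,tilt,y=.027,d=.012,gap=0,back=0):
    ph=np.pi/2-tilt; z=np.array([np.cos(ph),0,-np.sin(ph)]); n=np.array([np.sin(ph),0,np.cos(ph)])
    w=np.array([-.06*np.cos(theta),y,.072+.06*np.sin(theta)])
    return W(w-(.013+gap)*n+(d-back)*z)
E
python3 - <<'E'
from plan import *
t=.7
pre=lift(.08,t,gap=.008,back=.09); ins=lift(.08,t,gap=.008)
print(pre.round(3),ins.round(3)); print(delta(pre,rot(t))); 
print('via',delta([.42,.25,.27],rot(t)))
Rm=rot(t)
print('pre->ins',delta(ins,Rm,p0=pre,R0=Rm))
for th in(.08,.3,.6,.9,1.2,1.5,1.6): print(th,delta(lift(th,t),Rm,p0=ins,R0=Rm)[0])
E
```

```text
[0.472 0.18  0.123] [0.529 0.172 0.054]
([-395.8, -360.6, 108.0], [-0.063, -0.699, -0.167])
via ([-325.0, -309.5, -39.2], [-0.063, -0.699, -0.167])
pre->ins ([-0.0, -0.0, 90.0], [0.0, 0.0, 0.0])
0.08 [-8.0, 0.0, -0.0]
0.3 [-18.2, -0.0, -8.3]
0.6 [-34.6, 0.0, -15.6]
0.9 [-52.4, -0.0, -17.8]
1.2 [-70.1, 0.0, -14.6]
1.5 [-86.0, 0.0, -6.3]
1.6 [-90.6, 0.0, -2.5]
```

>>> {"name": "apply_moves", "arguments": {"targets": [{"x":-325,"y":-310,"z":-40,"rx":-0.063,"ry":-0.7,"rz":-0.167,"hand":0},{"x":-325,"y":-310,"z":-40,"rx":-0.063,"ry":-0.7,"rz":-0.167,"hand":0},{"x":-325,"y":-310,"z":-40,"rx":-0.063,"ry":-0.7,"rz":-0.167,"hand":0},{"x":-325,"y":-310,"z":-40,"rx":-0.063,"ry":-0.7,"rz":-0.167,"hand":0},{"x":-325,"y":-310,"z":-40,"rx":-0.063,"ry":-0.7,"rz":-0.167,"hand":0},{"x":-325,"y":-310,"z":-40,"rx":-0.063,"ry":-0.7,"rz":-0.167,"hand":0},{"x":-325,"y":-310,"z":-40,"rx":-0.063,"ry":-0.7,"rz":-0.167,"hand":0},{"x":-325,"y":-310,"z":-40,"rx":-0.063,"ry":-0.7,"rz":-0.167,"hand":0},{"x":-325,"y":-310,"z":-40,"rx":-0.063,"ry":-0.7,"rz":-0.167,"hand":0},{"x":-325,"y":-310,"z":-40,"rx":-0.063,"ry":-0.7,"rz":-0.167,"hand":0}]}}

```text
t: 1.03
tcp_pos: [0.4036, 0.2782, 0.2683]
orientation: [0.061, 0.937, -0.022, 0.343]
ft_force: [1.0, 0.8, 0.2]
opening: -0.0001
gripper_force: 0.0
```

Run:
```python
from plan import *
s=robot.observe();print(s['t'],s['tcp_pos'],s['joint_pos'].round(2),R.from_quat(s['orientation']).as_matrix().round(3).tolist())
t=.7
print(delta(lift(.08,t,gap=.008,back=.09),rot(t)))
```

```text
1.0333 [0.40358928 0.27824664 0.26832265] [ 0.62 -0.39  2.26 -0.64  0.82 -0.48] [[-0.757, 0.13, 0.641], [0.1, 0.992, -0.083], [-0.646, 0.002, -0.763]]
([32.4, -89.1, 162.9], [0.002, 0.003, 0.0])
```

>>> {"name": "apply_moves", "arguments": {"targets": [{"x":32,"y":-89,"z":163},{"x":32,"y":-89,"z":163},{"x":32,"y":-89,"z":163},{"x":32,"y":-89,"z":163},{"x":32,"y":-89,"z":163},{"x":32,"y":-89,"z":163},{"x":32,"y":-89,"z":163}]}}

```text
invalid input at $.targets[0]: expected keys x, y, z, rx, ry, rz, hand
```

Run:
```python
from plan import *
s=robot.observe();print(s['t'],s['tcp_pos'],s['joint_pos'].round(2),s['qvel'].round(2))
t=.7
print(delta(lift(.08,t,gap=.008,back=.09),rot(t)),delta(lift(.08,t,gap=.008,back=.0),rot(t)))
cs,ct=snap('side'),snap('top')
im=[]
for c,n in((cs,'side'),(ct,'top')):
    u,v=(195,150) if n=='side' else (165,150)
    f=c['frame'][:,:,::-1].copy()
    im.append(cv2.resize(f[v:v+80,u:u+80],(400,400),interpolation=cv2.INTER_CUBIC))
cv2.imwrite('pics/pre.png',np.hstack(im))
```

```text
1.0333 [0.40358928 0.27824664 0.26832265] [ 0.62 -0.39  2.26 -0.64  0.82 -0.48] [-1.3  -0.64  0.36  0.59 -0.56 -1.5 ]
([32.4, -89.1, 162.9], [0.002, 0.003, 0.0]) ([32.6, -89.3, 252.9], [0.002, 0.003, 0.0])
```

View pics/pre.png

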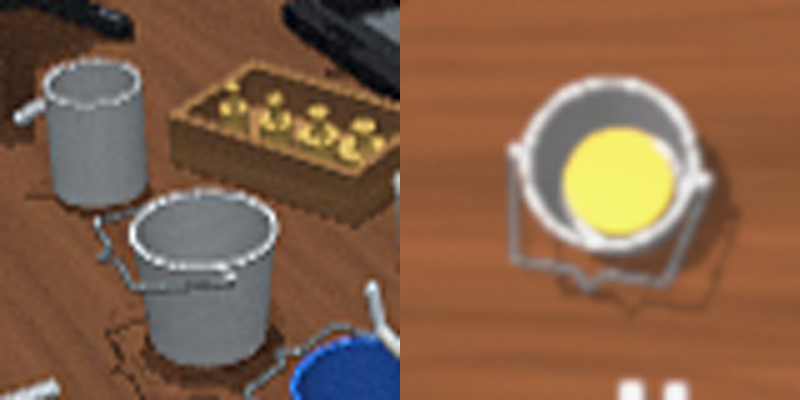

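The pail is undisturbed: bail kink at (590,287) in the top crop and (103,255) in the side crop. The move was refused because some keys were missing, so I resend it with all of them.

Run:
```python
from plan import *
s=robot.observe();print(s['t'],s['tcp_pos'],abs(s['qvel']).max());t=.7
print(delta(lift(.08,t,gap=.008,back=.09),rot(t)))
```

```text
1.1333 [0.40589847 0.27453131 0.2692529 ] 0.10365021014713599
([34.6, -84.9, 162.4], [-0.005, 0.004, -0.009])
```

>>> {"name": "apply_moves", "arguments": {"targets": [{"x":35,"y":-85,"z":162,"rx":-0.005,"ry":0.004,"rz":-0.009,"hand":0},{"x":35,"y":-85,"z":162,"rx":-0.005,"ry":0.004,"rz":-0.009,"hand":0},{"x":35,"y":-85,"z":162,"rx":-0.005,"ry":0.004,"rz":-0.009,"hand":0},{"x":35,"y":-85,"z":162,"rx":-0.005,"ry":0.004,"rz":-0.009,"hand":0},{"x":35,"y":-85,"z":162,"rx":-0.005,"ry":0.004,"rz":-0.009,"hand":0},{"x":35,"y":-85,"z":162,"rx":-0.005,"ry":0.004,"rz":-0.009,"hand":0},{"x":35,"y":-85,"z":162,"rx":-0.005,"ry":0.004,"rz":-0.009,"hand":0},{"x":35,"y":-85,"z":162,"rx":-0.005,"ry":0.004,"rz":-0.009,"hand":0}]}}

```text
t: 1.8
tcp_pos: [0.4702, 0.1865, 0.1232]
orientation: [0.057, 0.938, -0.02, 0.342]
ft_force: [0.3, 0.5, 0.4]
opening: 0.0002
gripper_force: 0.0
```

Run:
```python
from plan import *
s=robot.observe();print(s['t'],s['tcp_pos'],s['joint_pos'].round(2),abs(s['qvel']).max());t=.7
print(delta(lift(.08,t,gap=.008,back=.09),rot(t)),delta(lift(.08,t,gap=.008,back=.0),rot(t)))
im=[]
for n,u,v in(('side',190,150),('top',165,150)):
    f=snap(n)['frame'][:,:,::-1]
    im.append(cv2.resize(f[v:v+80,u:u+80],(400,400),interpolation=cv2.INTER_CUBIC))
cv2.imwrite('pics/pre2.png',np.hstack(im))
```

```text
1.8 [0.47022784 0.18650098 0.12321557] [ 0.31 -0.2   2.41 -0.8   0.38 -0.47] 0.021953734358176717
([-1.7, -6.6, 1.8], [0.008, -0.0, 0.008]) ([-1.8, -7.3, 91.8], [0.008, -0.0, 0.008])
```

View pics/pre2.png

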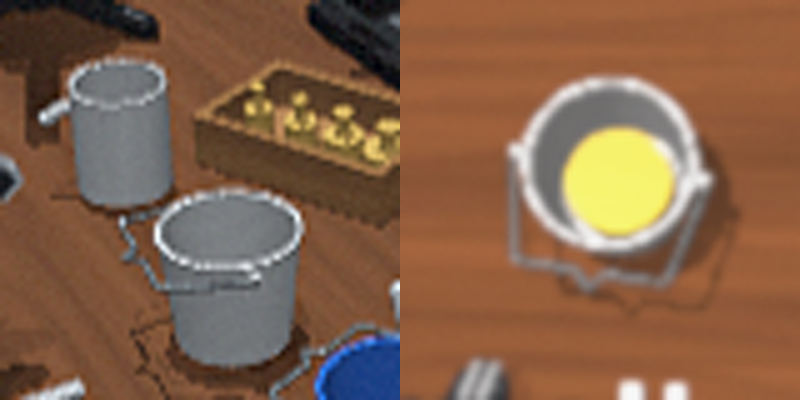

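The finger tips are at (480,370) in the top crop, in line with the left (+y) half of the bar and clear of the kink at (590,287). Inserting under the bar.

>>> {"name": "apply_moves", "arguments": {"targets": [{"x":-2,"y":-7,"z":20,"rx":0.008,"ry":0,"rz":0.008,"hand":0},{"x":-2,"y":-7,"z":40,"rx":0.008,"ry":0,"rz":0.008,"hand":0},{"x":-2,"y":-7,"z":60,"rx":0.008,"ry":0,"rz":0.008,"hand":0},{"x":-2,"y":-7,"z":72,"rx":0.008,"ry":0,"rz":0.008,"hand":0},{"x":-2,"y":-7,"z":82,"rx":0.008,"ry":0,"rz":0.008,"hand":0},{"x":-2,"y":-7,"z":92,"rx":0.008,"ry":0,"rz":0.008,"hand":0},{"x":-2,"y":-7,"z":92,"rx":0.008,"ry":0,"rz":0.008,"hand":0}]}}

```text
t: 2.48
tcp_pos: [0.53, 0.1721, 0.0531]
orientation: [0.062, 0.938, -0.023, 0.342]
ft_force: [-0.3, 0.4, -1.0]
opening: -0.0
gripper_force: 0.0
```

Run:
```python
from plan import *
s=robot.observe();print(s['t'],s['tcp_pos'],s['joint_pos'].round(2),s['ft_force']);t=.7
for th in(.08,.3,.6,.9,1.2,1.4,1.5,1.6): print(th,delta(lift(th,t),rot(t)))
im=[]
for n,u,v in(('side',190,150),('top',165,150)):
    f=snap(n)['frame'][:,:,::-1]
    im.append(cv2.resize(f[v:v+80,u:u+80],(400,400),interpolation=cv2.INTER_CUBIC))
cv2.imwrite('pics/ins.png',np.hstack(im))
```

```text
2.4833 [0.52996995 0.17206886 0.0531041 ] [ 0.24  0.08  2.32 -1.28  0.25 -0.01] [-0.25218662  0.35396987 -0.95452822]
0.08 ([-8.2, -0.1, -1.1], [-0.001, -0.001, 0.001])
0.3 ([-18.4, -0.1, -9.4], [-0.001, -0.001, 0.001])
0.6 ([-34.8, -0.1, -16.8], [-0.001, -0.001, 0.001])
0.9 ([-52.6, -0.2, -18.9], [-0.001, -0.001, 0.001])
1.2 ([-70.2, -0.2, -15.8], [-0.001, -0.001, 0.001])
1.4 ([-81.1, -0.2, -10.8], [-0.001, -0.001, 0.001])
1.5 ([-86.2, -0.2, -7.5], [-0.001, -0.001, 0.001])
1.6 ([-90.8, -0.2, -3.7], [-0.001, -0.001, 0.001])
```

View pics/ins.png

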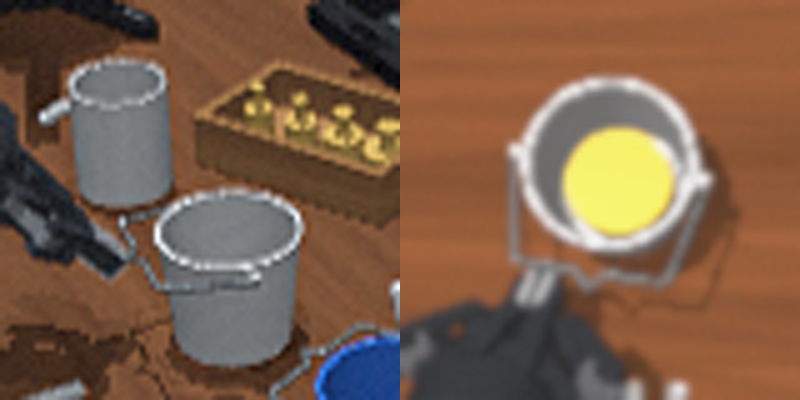

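The finger tip is at (545,268) in the top crop, just under the +y half of the bar. It fits the plan and touches nothing. Raising along the arc.

>>> {"name": "apply_moves", "arguments": {"targets": [{"x":-4,"y":0,"z":2,"rx":0,"ry":0,"rz":0,"hand":0},{"x":-8,"y":0,"z":2,"rx":0,"ry":0,"rz":0,"hand":0},{"x":-13,"y":0,"z":-2,"rx":0,"ry":0,"rz":0,"hand":0},{"x":-18,"y":0,"z":-6,"rx":0,"ry":0,"rz":0,"hand":0},{"x":-24,"y":0,"z":-9,"rx":0,"ry":0,"rz":0,"hand":0},{"x":-30,"y":0,"z":-12,"rx":0,"ry":0,"rz":0,"hand":0},{"x":-36,"y":0,"z":-14,"rx":0,"ry":0,"rz":0,"hand":0},{"x":-42,"y":0,"z":-15,"rx":0,"ry":0,"rz":0,"hand":0},{"x":-48,"y":0,"z":-16,"rx":0,"ry":0,"rz":0,"hand":0},{"x":-53,"y":0,"z":-16,"rx":0,"ry":0,"rz":0,"hand":0}]}}

```text
t: 3.42
tcp_pos: [0.5596, 0.1676, 0.1008]
orientation: [0.062, 0.937, -0.023, 0.342]
ft_force: [-0.7, -0.0, 1.1]
opening: 0.0
gripper_force: 0.1
```

Run:
```python
from plan import *
s=robot.observe();print(s['t'],s['tcp_pos'],s['joint_pos'].round(2),s['ft_force']);t=.7
for th in(.9,1.2,1.4,1.5,1.6): print(th,delta(lift(th,t,d=.015),rot(t)))
im=[]
for n,u,v in(('side',190,150),('top',165,150)):
    f=snap(n)['frame'][:,:,::-1]
    im.append(cv2.resize(f[v:v+80,u:u+80],(400,400),interpolation=cv2.INTER_CUBIC))
cv2.imwrite('pics/arc.png',np.hstack(im))
```

```text
3.4167 [0.55960049 0.16761882 0.10080914] [ 0.21  0.03  2.26 -0.88  0.28 -0.44] [-0.73929287 -0.01815873  1.12355513]
0.9 ([1.0, 0.4, 1.3], [-0.001, 0.0, -0.0])
1.2 ([-16.6, 0.4, 4.5], [-0.001, 0.0, -0.0])
1.4 ([-27.5, 0.4, 9.5], [-0.001, 0.0, -0.0])
1.5 ([-32.5, 0.4, 12.8], [-0.001, 0.0, -0.0])
1.6 ([-37.2, 0.4, 16.5], [-0.001, 0.0, -0.0])
```

View pics/arc.png

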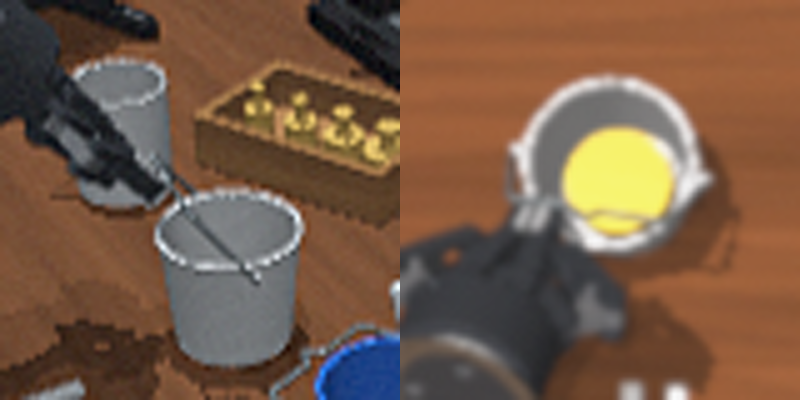

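The bail rides up on the finger: bar at (185,190) in the side crop, kink near (610,212) in the top crop. The pail has not moved, so I continue to upright.

>>> {"name": "apply_moves", "arguments": {"targets": [{"x":-6,"y":0,"z":1,"rx":0,"ry":0,"rz":0,"hand":0},{"x":-11,"y":0,"z":3,"rx":0,"ry":0,"rz":0,"hand":0},{"x":-16,"y":0,"z":4,"rx":0,"ry":0,"rz":0,"hand":0},{"x":-21,"y":0,"z":6,"rx":0,"ry":0,"rz":0,"hand":0},{"x":-25,"y":0,"z":8,"rx":0,"ry":0,"rz":0,"hand":0},{"x":-29,"y":0,"z":10,"rx":0,"ry":0,"rz":0,"hand":0},{"x":-33,"y":0,"z":13,"rx":0,"ry":0,"rz":0,"hand":0},{"x":-33,"y":0,"z":13,"rx":0,"ry":0,"rz":0,"hand":0}]}}

```text
t: 4.18
tcp_pos: [0.5934, 0.1625, 0.1105]
orientation: [0.063, 0.938, -0.023, 0.341]
ft_force: [1.1, -0.3, 0.1]
opening: 0.0002
gripper_force: 0.0
```

Run:
```python
from plan import *
s=robot.observe();print(s['t'],s['tcp_pos'],s['joint_pos'].round(2),s['ft_force']);t=.7
for th in(1.4,1.5,1.6,1.7): print(th,delta(lift(th,t,d=.015),rot(t)))
im=[]
for n,u,v in(('side',190,150),('top',165,150)):
    c=snap(n);f=c['frame'][:,:,::-1]
    for th in(1.2,1.4,1.6):
      q=proj(c,np.array([W([-r*np.cos(th),y,.072+r*np.sin(th)]) for y,r in((0,.069),(-.039,.06),(-.053,0))]))
      print(n,th,((q-[u,v]+.5)*5-.5).round(0).tolist())
    im.append(cv2.resize(f[v:v+80,u:u+80],(400,400),interpolation=cv2.INTER_CUBIC))
cv2.imwrite('pics/up.png',np.hstack(im))
```

```text
4.1833 [0.59340634 0.16250554 0.11052354] [ 0.19  0.07  2.19 -0.79  0.29 -0.56] [ 1.07670337 -0.30391769  0.1240313 ]
1.4 ([4.9, 1.0, -5.1], [-0.002, -0.001, -0.001])
1.5 ([-0.1, 1.0, -1.8], [-0.002, -0.001, -0.001])
1.6 ([-4.8, 1.0, 1.9], [-0.002, -0.001, -0.001])
1.7 ([-9.1, 1.0, 6.1], [-0.002, -0.001, -0.001])
side 1.2 [[187.0, 159.0], [214.0, 200.0], [259.0, 281.0]]
side 1.4 [[207.0, 149.0], [231.0, 191.0], [259.0, 281.0]]
side 1.6 [[228.0, 144.0], [250.0, 186.0], [259.0, 281.0]]
top 1.2 [[188.0, 184.0], [265.0, 193.0], [306.0, 179.0]]
top 1.4 [[191.0, 158.0], [269.0, 170.0], [306.0, 179.0]]
top 1.6 [[196.0, 131.0], [273.0, 147.0], [306.0, 179.0]]
```

View pics/up.png

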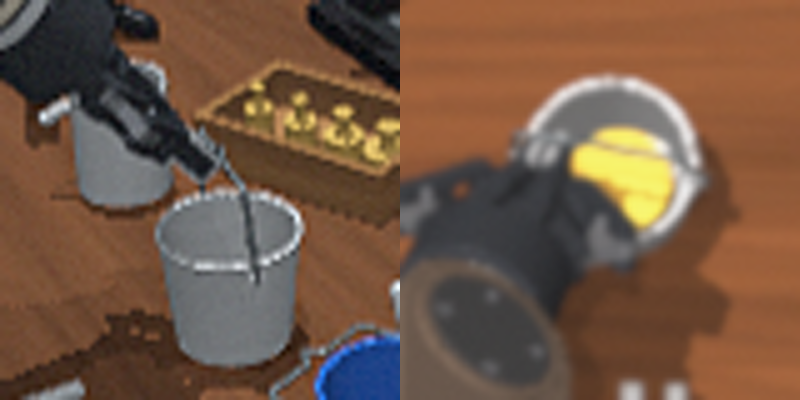

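Upright: the near corner is at (243,187) in the side crop, which gives about 1.5 rad. Backing off, then I turn the tool down for the grasp.

>>> {"name": "apply_moves", "arguments": {"targets": [{"x":8,"y":0,"z":-6,"rx":0,"ry":0,"rz":0,"hand":0},{"x":20,"y":0,"z":-18,"rx":0,"ry":0,"rz":0,"hand":0},{"x":38,"y":0,"z":-32,"rx":0,"ry":0,"rz":0,"hand":0},{"x":50,"y":0,"z":-60,"rx":0,"ry":0,"rz":0,"hand":10},{"x":35,"y":0,"z":-95,"rx":0,"ry":0,"rz":0,"hand":40},{"x":5,"y":0,"z":-130,"rx":0,"ry":0,"rz":0,"hand":40},{"x":0,"y":0,"z":-140,"rx":0,"ry":0,"rz":0,"hand":40}]}}

```text
t: 4.87
tcp_pos: [0.504, 0.176, 0.2236]
orientation: [0.062, 0.936, -0.021, 0.345]
ft_force: [1.4, -0.6, 1.5]
opening: 0.0341
gripper_force: 0.0
```

```bash
cat >> plan.py <<'E'
def down(yaw): # tool y along world yaw, z down
    y=np.array([np.cos(yaw),np.sin(yaw),0]);z=np.array([0,0,-1.]);return np.c_[np.cross(y,z),y,z]
E
python3 - <<'E'
from plan import *
s=robot.observe();print(s['t'],s['tcp_pos'],s['joint_pos'].round(2),s['ft_force'])
g=W([-.004,.024,.115]);print(g)
print(delta(g+[0,0,.065],down(YAW)))
for n,u,v in(('side',190,150),('top',165,150)):
    c=snap(n,n+'1.png')
E
```

```text
4.8667 [0.5039757  0.17602079 0.22355713] [ 0.26 -0.3   2.29 -0.5   0.54 -0.83] [ 1.39624995 -0.59834694  1.50460316]
[0.59259361 0.16061768 0.115     ]
([-40.1, -3.8, 91.4], [0.555, 0.55, 1.5])
```

>>> {"name": "apply_moves", "arguments": {"targets": [{"x":-40,"y":-4,"z":91,"rx":0.555,"ry":0.55,"rz":1.5,"hand":40},{"x":-40,"y":-4,"z":91,"rx":0.555,"ry":0.55,"rz":1.5,"hand":40},{"x":-40,"y":-4,"z":91,"rx":0.555,"ry":0.55,"rz":1.5,"hand":40},{"x":-40,"y":-4,"z":91,"rx":0.555,"ry":0.55,"rz":1.5,"hand":40},{"x":-40,"y":-4,"z":91,"rx":0.555,"ry":0.55,"rz":1.5,"hand":40},{"x":-40,"y":-4,"z":91,"rx":0.555,"ry":0.55,"rz":1.5,"hand":40},{"x":-40,"y":-4,"z":91,"rx":0.555,"ry":0.55,"rz":1.5,"hand":40},{"x":-40,"y":-4,"z":91,"rx":0.555,"ry":0.55,"rz":1.5,"hand":40},{"x":-40,"y":-4,"z":91,"rx":0.555,"ry":0.55,"rz":1.5,"hand":40},{"x":-40,"y":-4,"z":91,"rx":0.555,"ry":0.55,"rz":1.5,"hand":40}]}}

```text
t: 5.8
tcp_pos: [0.5895, 0.159, 0.1712]
orientation: [0.609, 0.787, -0.012, 0.096]
ft_force: [0.0, -0.1, 0.1]
opening: 0.0338
gripper_force: 0.0
```

Run:
```python
from plan import *
s=robot.observe();print(s['t'],s['tcp_pos'],s['joint_pos'].round(2),s['ft_force'],abs(s['qvel']).max())
g=W([-.004,.024,.115])
print(delta(g+[0,0,.065],down(YAW)))
```

```text
5.8 [0.58953606 0.15896317 0.17118317] [ 0.16  0.16  1.85 -0.18  1.02 -0.  ] [ 0.0317086  -0.11902098  0.05556422] 0.815708725040287
([-0.6, 4.2, -8.5], [0.13, 0.145, 0.384])
```

>>> {"name": "apply_moves", "arguments": {"targets": [{"x":-1,"y":4,"z":-8,"rx":0.13,"ry":0.145,"rz":0.384,"hand":40},{"x":-1,"y":4,"z":-8,"rx":0.13,"ry":0.145,"rz":0.384,"hand":40},{"x":-1,"y":4,"z":-8,"rx":0.13,"ry":0.145,"rz":0.384,"hand":40},{"x":-1,"y":4,"z":-8,"rx":0.13,"ry":0.145,"rz":0.384,"hand":40},{"x":-1,"y":4,"z":-8,"rx":0.13,"ry":0.145,"rz":0.384,"hand":40}]}}

```text
t: 6.22
tcp_pos: [0.5932, 0.159, 0.1796]
orientation: [0.751, 0.66, -0.0, 0.001]
ft_force: [-0.5, -0.4, 0.4]
opening: 0.0346
gripper_force: 0.0
```

Run:
```python
from plan import *
s=robot.observe();print(s['t'],s['tcp_pos'],s['joint_pos'].round(2),s['ft_force'],abs(s['qvel']).max())
g=W([-.004,.024,.115])
print(delta(g+[0,0,.065],down(YAW)),delta(g,down(YAW)))
im=[]
for n,u,v in(('side',190,150),('top',165,150)):
    f=snap(n)['frame'][:,:,::-1]
    im.append(cv2.resize(f[v:v+80,u:u+80],(400,400),interpolation=cv2.INTER_CUBIC))
cv2.imwrite('pics/gr.png',np.hstack(im))
```

```text
6.2167 [0.5931823  0.15902184 0.17963748] [ 0.1   0.2   1.78 -0.    1.16  0.23] [-0.4736841  -0.37469891  0.38695974] 0.05066674727611731
([1.5, -0.8, -0.4], [0.002, 0.002, 0.003]) ([1.6, -0.9, 64.6], [0.002, 0.002, 0.003])
```

View pics/gr.png

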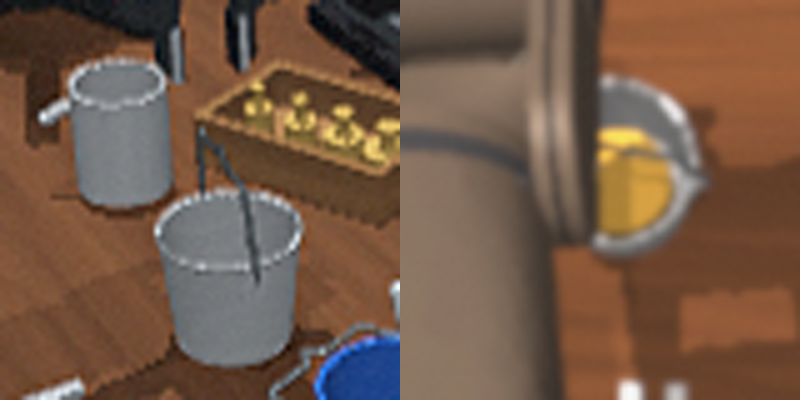

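The bail has stayed upright (bar (205,135) to (243,185) in the side crop). The open fingers at (178,50) and (238,45) straddle its +y half, so I descend and close.

>>> {"name": "apply_moves", "arguments": {"targets": [{"x":1.5,"y":-1,"z":15,"rx":0.002,"ry":0.002,"rz":0.003,"hand":40},{"x":1.5,"y":-1,"z":30,"rx":0.002,"ry":0.002,"rz":0.003,"hand":40},{"x":1.5,"y":-1,"z":45,"rx":0.002,"ry":0.002,"rz":0.003,"hand":40},{"x":1.5,"y":-1,"z":57,"rx":0.002,"ry":0.002,"rz":0.003,"hand":40},{"x":1.5,"y":-1,"z":65,"rx":0.002,"ry":0.002,"rz":0.003,"hand":40},{"x":1.5,"y":-1,"z":65,"rx":0.002,"ry":0.002,"rz":0.003,"hand":20},{"x":1.5,"y":-1,"z":65,"rx":0.002,"ry":0.002,"rz":0.003,"hand":10},{"x":1.5,"y":-1,"z":65,"rx":0.002,"ry":0.002,"rz":0.003,"hand":0},{"x":1.5,"y":-1,"z":65,"rx":0.002,"ry":0.002,"rz":0.003,"hand":0},{"x":1.5,"y":-1,"z":65,"rx":0.002,"ry":0.002,"rz":0.003,"hand":0}]}}

```text
t: 7.15
tcp_pos: [0.5938, 0.1617, 0.1173]
orientation: [0.751, 0.66, 0.002, 0.001]
ft_force: [0.7, 0.8, -1.6]
opening: 0.0014
gripper_force: 58.1
```

Run:
```python
from plan import *
s=robot.observe();print(s['t'],s['tcp_pos'],s['joint_pos'].round(2),s['ft_force'],s['opening'],s['gripper_force'])
```

```text
7.15 [0.59378321 0.16174124 0.11729089] [0.1  0.27 1.82 0.   1.05 0.23] [ 0.67699359  0.82475714 -1.61819484] 0.0013610606396837123 58.13700735569
```

>>> {"name": "apply_moves", "arguments": {"targets": [{"x":0,"y":0,"z":-3,"rx":0,"ry":0,"rz":0,"hand":0},{"x":0,"y":0,"z":-6,"rx":0,"ry":0,"rz":0,"hand":0},{"x":0,"y":0,"z":-10,"rx":0,"ry":0,"rz":0,"hand":0},{"x":0,"y":0,"z":-15,"rx":0,"ry":0,"rz":0,"hand":0},{"x":0,"y":0,"z":-20,"rx":0,"ry":0,"rz":0,"hand":0},{"x":0,"y":0,"z":-25,"rx":0,"ry":0,"rz":0,"hand":0},{"x":0,"y":0,"z":-30,"rx":0,"ry":0,"rz":0,"hand":0},{"x":0,"y":0,"z":-30,"rx":0,"ry":0,"rz":0,"hand":0},{"x":0,"y":0,"z":-30,"rx":0,"ry":0,"rz":0,"hand":0}]}}

```text
t: 7.9
tcp_pos: [0.5938, 0.1616, 0.1476]
orientation: [0.751, 0.66, 0.002, 0.001]
ft_force: [0.4, 0.3, -4.9]
opening: 0.0009
gripper_force: 58.0
```

Run:
```python
from plan import *
s=robot.observe();print(s['t'],s['tcp_pos'],s['joint_pos'].round(2),s['ft_force'],s['ft_torque'],s['opening'],s['gripper_force'])
im=[]
for n,u,v in(('side',190,130),('top',165,150)):
    f=snap(n)['frame'][:,:,::-1]
    im.append(cv2.resize(f[v:v+100,u:u+100],(400,400),interpolation=cv2.INTER_CUBIC))
cv2.imwrite('pics/lift.png',np.hstack(im))
print(robot.observe()['ft_force'])
```

```text
7.9 [0.59382726 0.16164774 0.14763395] [0.1  0.23 1.8  0.   1.1  0.23] [ 0.36053696  0.25379269 -4.92153034] [ 0.12915184 -0.01947902  0.00219486] 0.0009097967694713922 57.97439932823181
[-1.18906642 -0.10998452 -6.34456071]
```

View pics/lift.png

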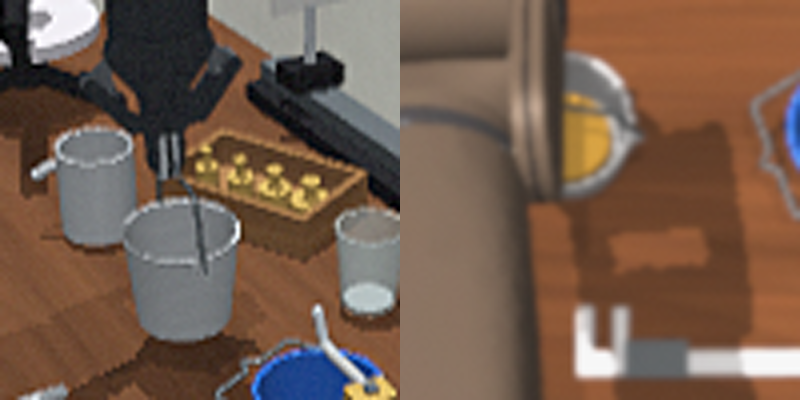

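The pail hangs level from the fingers, foot clear of the bench at (180,330) in the side crop, with a weight of about 5.4 N, so I expect a bend of about 34 mm. All 10 pictures are used, so from here on I work with numbers. Raising it to transit height.

>>> {"name": "apply_moves", "arguments": {"targets": [{"x":0,"y":0,"z":-8,"rx":0,"ry":0,"rz":0,"hand":0},{"x":0,"y":0,"z":-20,"rx":0,"ry":0,"rz":0,"hand":0},{"x":0,"y":0,"z":-34,"rx":0,"ry":0,"rz":0,"hand":0},{"x":0,"y":0,"z":-48,"rx":0,"ry":0,"rz":0,"hand":0},{"x":0,"y":0,"z":-62,"rx":0,"ry":0,"rz":0,"hand":0},{"x":0,"y":0,"z":-76,"rx":0,"ry":0,"rz":0,"hand":0},{"x":0,"y":0,"z":-90,"rx":0,"ry":0,"rz":0,"hand":0},{"x":0,"y":0,"z":-101,"rx":0,"ry":0,"rz":0,"hand":0},{"x":0,"y":0,"z":-108,"rx":0,"ry":0,"rz":0,"hand":0}]}}

```text
t: 8.75
tcp_pos: [0.5937, 0.1615, 0.2576]
orientation: [0.751, 0.66, 0.003, 0.002]
ft_force: [0.3, 0.4, -5.6]
opening: 0.0014
gripper_force: 58.0
```

```bash
cat >> plan.py <<'E'
SEAT=np.array([.506,-.219,.245]);HY=-.04; YH=HY-np.pi/2
def tcp_for(kink,ox=.0253,oz=.0237): return np.array(kink)-down(YH)@[-ox,0,-oz]
E
python3 - <<'E'
from plan import *
s=robot.observe();print(s['t'],s['tcp_pos'],s['joint_pos'].round(2),s['ft_force'],s['gripper_force'])
p=tcp_for([.508,-.145,.281]);print(p,delta(p,down(YH)))
f=[]
for i in range(6): snap('top'); f.append(robot.observe()['ft_force'])
print(np.mean(f,0),np.std(f,0))
E
```

```text
8.75 [0.59372474 0.16154973 0.25764318] [0.1  0.13 1.71 0.   1.29 0.23] [ 0.29537452  0.36411941 -5.60489979] 57.989153265953064
[ 0.53327976 -0.14601173  0.2573    ] ([-312.8, -20.3, -0.6], [0.004, -0.007, 1.482])
[-0.10826594  0.3034368  -5.15083535] [0.36146244 0.6771484  1.03354059]
```

>>> {"name": "apply_moves", "arguments": {"targets": [{"x":-8,"y":0,"z":0,"rx":0,"ry":0,"rz":0.04,"hand":0},{"x":-26,"y":-2,"z":0,"rx":0,"ry":0,"rz":0.12,"hand":0},{"x":-46,"y":-3,"z":0,"rx":0,"ry":0,"rz":0.21,"hand":0},{"x":-66,"y":-4,"z":0,"rx":0,"ry":0,"rz":0.3,"hand":0},{"x":-86,"y":-6,"z":0,"rx":0,"ry":0,"rz":0.39,"hand":0},{"x":-106,"y":-7,"z":0,"rx":0,"ry":0,"rz":0.48,"hand":0},{"x":-126,"y":-8,"z":0,"rx":0,"ry":0,"rz":0.57,"hand":0},{"x":-144,"y":-9,"z":0,"rx":0,"ry":0,"rz":0.66,"hand":0},{"x":-154,"y":-10,"z":0,"rx":0,"ry":0,"rz":0.72,"hand":0},{"x":-160,"y":-10,"z":0,"rx":0,"ry":0,"rz":0.75,"hand":0}]}}

```text
t: 9.88
tcp_pos: [0.5617, 0.0028, 0.2534]
orientation: [0.941, 0.337, 0.001, -0.0]
ft_force: [0.3, 0.1, -5.0]
opening: 0.0012
gripper_force: 58.0
```

Run:
```python
from plan import *
snap('top');s=robot.observe();print(s['t'],s['tcp_pos'],s['joint_pos'].round(2),s['ft_force'],s['gripper_force'])
p=tcp_for([.508,-.145,.281]);print(p,delta(p,down(YH)))
```

```text
9.9333 [0.56191003 0.0024057  0.25354955] [-0.18  0.02  1.84  0.    1.28  0.71] [-0.20274618 -0.78898702 -5.24484814] 57.93890655040741
[ 0.53327976 -0.14601173  0.2573    ] ([-116.3, 96.5, -3.9], [0.0, -0.002, 0.728])
```

>>> {"name": "apply_moves", "arguments": {"targets": [{"x":-6,"y":5,"z":-1,"rx":0,"ry":0,"rz":0.04,"hand":0},{"x":-19,"y":16,"z":-2,"rx":0,"ry":0,"rz":0.12,"hand":0},{"x":-34,"y":28,"z":-3,"rx":0,"ry":0,"rz":0.21,"hand":0},{"x":-49,"y":41,"z":-4,"rx":0,"ry":0,"rz":0.3,"hand":0},{"x":-64,"y":53,"z":-4,"rx":0,"ry":0,"rz":0.39,"hand":0},{"x":-79,"y":66,"z":-4,"rx":0,"ry":0,"rz":0.48,"hand":0},{"x":-93,"y":77,"z":-4,"rx":0,"ry":0,"rz":0.57,"hand":0},{"x":-105,"y":87,"z":-4,"rx":0,"ry":0,"rz":0.65,"hand":0},{"x":-113,"y":94,"z":-4,"rx":0,"ry":0,"rz":0.71,"hand":0},{"x":-116,"y":96.5,"z":-4,"rx":0,"ry":0,"rz":0.728,"hand":0}]}}

```text
t: 10.77
tcp_pos: [0.5346, -0.1451, 0.2578]
orientation: [1.0, -0.019, 0.002, -0.0]
ft_force: [0.5, -0.1, -5.2]
opening: 0.0012
gripper_force: 58.0
```

Run:
```python
from plan import *
ct=snap('top');cs=snap('side');s=robot.observe();print(s['t'],s['tcp_pos'],s['joint_pos'].round(2),s['ft_force'],s['gripper_force'])
p=tcp_for([.508,-.145,.281]);print(p,delta(p,down(YH)))
cv2.imwrite('pics/side2.png',cs['frame'][:,:,::-1]);cv2.imwrite('pics/top2.png',ct['frame'][:,:,::-1])
# where kink, pail rim centre and hook tip should project
K=s['tcp_pos']+R.from_quat(s['orientation']).as_matrix()@[-.0253,0,-.0237]
for c,n in((cs,'side'),(ct,'top')):
    print(n,proj(c,[K,K-[0,0,.061],K-[0,0,.141],[.506,-.205,.261]]).round(1).tolist())
```

```text
10.8667 [ 0.53470039 -0.1442165   0.25785176] [-0.45 -0.    1.85  0.    1.29  1.16] [ 0.44391623 -0.21387746 -5.64956772] 57.97996401786804
[ 0.53327976 -0.14601173  0.2573    ] ([-1.4, 1.8, 0.5], [-0.002, -0.003, 0.005])
side [[255.2, 185.2], [255.6, 208.4], [256.1, 236.2], [268.6, 206.9]]
top [[323.5, 203.0], [318.7, 207.3], [313.3, 212.1], [349.7, 206.7]]
```

```bash
cat > sil.py <<'E'
from plan import *
from scipy.optimize import minimize
def tiltfit(show=True):
    cs=snap('side'); s=robot.observe(); Rt=R.from_quat(s['orientation']).as_matrix()
    hsv=cv2.cvtColor(cs['frame'],cv2.COLOR_RGB2HSV); m=(hsv[...,1]<70)
    K=s['tcp_pos']+Rt@[-.0253,0,-.0237]
    a=np.linspace(0,2*np.pi,60)
    pts=np.r_[np.c_[.046*np.cos(a),.046*np.sin(a),-.061+0*a],np.c_[.038*np.cos(a),.038*np.sin(a),-.141+0*a]]
    u,v=proj(cs,K-[0,0,.1])[0].astype(int); roi=(slice(v-35,v+35),slice(u-30,u+30))
    def cost(p):
        tx,ty,dx,dz=p
        P=R.from_rotvec([tx,ty,0]).apply(pts)+K+[dx*.01,0,dz*.01]
        M=np.zeros(m.shape,np.uint8); cv2.fillConvexPoly(M,cv2.convexHull((proj(cs,P)*16).astype(np.int32)),1,cv2.LINE_8,4)
        return (M[roi].astype(bool)^m[roi]).sum()
    best=min(((cost((tx,ty,dx,dz)),tx,ty,dx,dz) for tx in(-.1,0,.1) for ty in np.arange(-.3,.31,.05) for dx in(-.8,-.4,0,.4,.8) for dz in(-.8,-.4,0,.4,.8)))
    print('K',K.round(4),'best(cost,tx,ty,dx cm,dz cm)',np.round(best,2),'level cost',min((cost((0,0,dx,dz)),dx,dz) for dx in(-.8,-.4,0,.4,.8) for dz in(-.8,-.4,0,.4,.8)), m[roi].sum())
if __name__=='__main__': tiltfit()
E
python3 sil.py
```

```text
K [ 0.5094 -0.1429  0.2816] best(cost,tx,ty,dx cm,dz cm) [ 4.86e+02 -1.00e-01 -0.00e+00 -4.00e-01  8.00e-01] level cost (np.int64(486), 0.4, 0) 2066
```

Run:
```python
import cv2,numpy as np
a=cv2.imread('pics/side2.png');b=cv2.imread('pics/side0.png')
s=cv2.cvtColor(a,cv2.COLOR_BGR2HSV)[...,1]; g=cv2.cvtColor(a,cv2.COLOR_BGR2GRAY)
print('cols 236..275'); 
for v in range(176,206): print(v,' '.join('%3d'%g[v,u] if s[v,u]<90 else '  .' for u in range(236,276)))
```

```text
cols 236..275
176   .   .   .   .   .   .   .   .   .   .   .   .   .   .   .   .   .   .   .   .   .   .   .   .  56  51  22  33  31  31  29  34  31  34  32  35  32  37  39  38
177   .   .   .   .   .   .   .   .   .   .   .   .   .   .   .   .   .   .   .   .   .   .   .   . 114  83  38  34  34  39  28  30  33  33   .  31  37  41  41  36
178   .   .   .   .   .   .   .   .   .   .   .   .   .   .   .   .   .   .   .   .   .   .   .   . 135  78  52  26  29  33  26  41  28  30   .  30  32  35  34  36
179   .   .   .   .   .   .   .   .   .   .   .   .   .   .   .   .   .   .   .   .   .   .   .   . 107  60  58  58  46   .  37  37  30  30  25  36  35  48   .   .
180   .   .   .   .   .   .   .   .   .   .   .   .   .   .   .   .   .   .   .   .   .   .   .   . 105  60  90 109 109   .  29  29  30  36  30  37   .   .   .   .
181   .   .   .   .   .   .   .   .   .   .   .   .   .   .   .   .   .   .   .   .   .   .   .   . 111  62  87 126 143   .  29  29  31  37  27  31   .   .   .   .
182   .   .   .   .   .   .   .   .   .   .   .   .   .   .   .   .   .   .   .   .   .   .   .   . 11
[... 3133 characters left out ...]
 118 114 114 119 152 184 184 154 138   . 105
202   .  66  64   .   . 121 181 216 190 142 130 129 129 133 137 135 138 140 130 131 130 126 126 127 130 131 128 127 121 121 119 118 113 110 133 140 188 188  87 112
203   .   .  65   . 161 171 197 144 116 129 130 134 136 134 138 139 138 137 131 130 132 133 126 125 126 129 126 130 125 119 119 116 115 114 110 105 135 140 128 112
204   .  60  77 168 217 165 145 124 130 130 134 132 135 136 138 138 139 128 130 133 132 133 128 126 124 124 125 125 127 123 121 118 115 117 114 105 108 111 118 132
205   .  64 137 213 153 110 125 130 132 130 131 135 134 135 137 138 137 140 129 129 132 131 129 129 127 125 126 126 126 125 123 118 114 112 112 107 111 109 107 108
```

The side picture's numbers put the kink peak at pixel (255.5,186) against a predicted (255.2,185.2), so the kink-to-tool offset holds. Moving the kink over the hook tip to above the seat.

>>> {"name": "apply_moves", "arguments": {"targets": [{"x":0,"y":4,"z":-2,"rx":-0.002,"ry":-0.003,"rz":0.005,"hand":0},{"x":0,"y":12,"z":-3,"rx":-0.002,"ry":-0.003,"rz":0.005,"hand":0},{"x":0,"y":22,"z":-3,"rx":-0.002,"ry":-0.003,"rz":0.005,"hand":0},{"x":0,"y":33,"z":-3,"rx":-0.002,"ry":-0.003,"rz":0.005,"hand":0},{"x":0,"y":44,"z":-3,"rx":-0.002,"ry":-0.003,"rz":0.005,"hand":0},{"x":0,"y":55,"z":-3,"rx":-0.002,"ry":-0.003,"rz":0.005,"hand":0},{"x":0,"y":65,"z":-3,"rx":-0.002,"ry":-0.003,"rz":0.005,"hand":0},{"x":0,"y":73,"z":-3,"rx":-0.002,"ry":-0.003,"rz":0.005,"hand":0},{"x":0,"y":77,"z":-3,"rx":-0.002,"ry":-0.003,"rz":0.005,"hand":0},{"x":0,"y":77,"z":-3,"rx":-0.002,"ry":-0.003,"rz":0.005,"hand":0}]}}

```text
t: 11.75
tcp_pos: [0.5317, -0.2224, 0.2611]
orientation: [1.0, -0.021, 0.0, 0.0]
ft_force: [0.5, -0.2, -5.6]
opening: 0.0012
gripper_force: 58.0
```

Run:
```python
from plan import *
cs=snap('side');s=robot.observe();print(s['t'],s['tcp_pos'],s['ft_force'],s['gripper_force'])
K=s['tcp_pos']+R.from_quat(s['orientation']).as_matrix()@[-.0253,0,-.0237];print(K)
print(proj(cs,[K,[.506,-.219,.242],[.506,-.205,.261]]).round(1).tolist())
a=cs['frame'][:,:,::-1];s=cv2.cvtColor(a,cv2.COLOR_BGR2HSV)[...,1]; g=cv2.cvtColor(a,cv2.COLOR_BGR2GRAY)
print('cols 258..292')
for v in range(182,226): print(v,' '.join('%3d'%g[v,u] if s[v,u]<90 else '  .' for u in range(258,293)))
```

```text
11.8 [ 0.53175989 -0.22163384  0.26105936] [ 0.13172663 -0.07398676 -5.13783338] 57.98597037792206
[ 0.50647029 -0.22055801  0.28474603]
[[272.9, 200.7], [272.1, 217.7], [268.6, 206.9]]
cols 258..292
182   .   .   .   .   .   .   .   .   .   .   .   .   .   .  26  33  34  40  30  35  40  30  32  27  35  36  36  36  36  32  37  35  34  47  74
183   .   .   .   .   .   .   .   .   .   .   .   .   .   .  41   .  20  33  23  31  32  38  35  27  39  39  32  38  44  44  37  36  40  38  39
184   .   .   .   .   .   .   .   .   .   .   .   .   .   .   .  38  95  75  27  31  32  44  32  32  40  38  36  38  34  37  36  37  36  36  34
185   .   .   .   .   .   .   .   .   .   .   .   .   .   .   .   . 180 124   .  27  29  44  36  31  36  37  38  33  34  38  41  32  30  33  28
186   .   .   .   .   .   .   .   .   .   .   .   .   .   .   . 111 200 123   .  25  28  40  40  29  29  39  36  37  42  40  43  25  35  28  33
187   .   .   .   .   .   .   .   .   .   .   .   .   .   .   .   . 170 132  25  27  35  42  34  27  32  32  40  35  38  42  37  36  30  37  40
188   .   .   .   .   .   .   .   . 
[... 4735 characters left out ...]
 133 136 137 136 138 139 139 130 134 133 134 123 108 114 125 148 131 121 125 124 126 123 123 117 119 118 114 109 108 106 114
222 131 132 130 133 132 136 135 135 136 139 138 132 131 132 131 133 122 106 118 154 161 132 122 123 124 123 122 119 115 115 113 111 110 109 101
223 130 130 133 132 135 135 136 136 138 138 140 130 133 134 133 133 132 121 114 132 152 161 134 116 125 122 126 128 117 117 115 110 107 106 101
224 128 132 131 132 136 136 137 134 137 137 138 133 130 135 133 132 131 133 115 110 132 151 165 101 117 112   .   . 119 117 114 109 107 108 102
225 128 129 133 136 134 136 134 138 134 138 139 128 131 133 132 133 132 132 127 117 122 142 153 111  89  93   .   .   . 119 114 109 106 104  99
```

The kink sits at (274,200.5) in the side picture, about 13 px above the hook bar (centre about (273,217)); both are about 1 px off prediction in the same direction, so they line up. Lowering.

>>> {"name": "apply_moves", "arguments": {"targets": [{"x":0,"y":0,"z":4,"rx":0,"ry":0,"rz":0,"hand":0},{"x":0,"y":0,"z":9,"rx":0,"ry":0,"rz":0,"hand":0},{"x":0,"y":0,"z":14,"rx":0,"ry":0,"rz":0,"hand":0},{"x":0,"y":0,"z":19,"rx":0,"ry":0,"rz":0,"hand":0},{"x":0,"y":0,"z":23,"rx":0,"ry":0,"rz":0,"hand":0},{"x":0,"y":0,"z":25,"rx":0,"ry":0,"rz":0,"hand":0},{"x":0,"y":0,"z":26,"rx":0,"ry":0,"rz":0,"hand":0}]}}

```text
t: 12.38
tcp_pos: [0.5316, -0.2209, 0.2343]
orientation: [1.0, -0.021, -0.0, -0.0]
ft_force: [-0.6, -0.5, -4.5]
opening: 0.0011
gripper_force: 58.0
```

```bash
cat > hang.py <<'E'
from plan import *
def rep(w=True):
    f=[]
    for i in range(3): cs=snap('side'); s=robot.observe(); f.append(np.r_[s['ft_force'],s['ft_torque']])
    K=s['tcp_pos']+R.from_quat(s['orientation']).as_matrix()@[-.0253,0,-.0237]
    print('t',s['t'],'tcp',s['tcp_pos'].round(4),'K',K.round(4),'F,T',np.mean(f,0).round(2),'grip',round(s['gripper_force'],1))
    # brass clip centroid in the side picture (hook deflection)
    hsv=cv2.cvtColor(cs['frame'],cv2.COLOR_RGB2HSV); m=cv2.inRange(hsv,(18,120,90),(32,255,255)); m[:, :272]=0; m[:,294:]=0; m[:215]=0;m[260:]=0
    v,u=np.nonzero(m); print('clip px',u.mean().round(2),v.mean().round(2),len(u))
if __name__=='__main__': rep()
E
python3 hang.py
```

```text
t 12.5333 tcp [ 0.532  -0.2212  0.2353] K [ 0.5067 -0.2201  0.259 ] F,T [ 0.01 -0.3  -5.09  0.03 -0.09  0.  ] grip 58.0
clip px 280.11 233.12 105
```

>>> {"name": "apply_moves", "arguments": {"targets": [{"x":0,"y":0,"z":2,"rx":0,"ry":0,"rz":0,"hand":0},{"x":0,"y":0,"z":4,"rx":0,"ry":0,"rz":0,"hand":0},{"x":0,"y":0,"z":6,"rx":0,"ry":0,"rz":0,"hand":0},{"x":0,"y":0,"z":8,"rx":0,"ry":0,"rz":0,"hand":0},{"x":0,"y":0,"z":10,"rx":0,"ry":0,"rz":0,"hand":0},{"x":0,"y":0,"z":12,"rx":0,"ry":0,"rz":0,"hand":0},{"x":0,"y":0,"z":14,"rx":0,"ry":0,"rz":0,"hand":0},{"x":0,"y":0,"z":16,"rx":0,"ry":0,"rz":0,"hand":0},{"x":0,"y":0,"z":18,"rx":0,"ry":0,"rz":0,"hand":0},{"x":0,"y":0,"z":18,"rx":0,"ry":0,"rz":0,"hand":0}]}}

```text
t: 13.37
tcp_pos: [0.5317, -0.221, 0.2167]
orientation: [1.0, -0.021, -0.0, 0.0]
ft_force: [-0.4, 0.6, -3.0]
opening: 0.0011
gripper_force: 58.0
```

```bash
python3 hang.py
```

```text
t 13.5167 tcp [ 0.5318 -0.2211  0.2173] K [ 0.5065 -0.22    0.241 ] F,T [-1.12  0.8  -3.26  0.19  0.14 -0.02] grip 58.0
clip px 280.06 236.86 110
```

The strip is taking the load: force down from 5.3 to 3.3 N, with the clip lowered about 10 mm. Continuing.

>>> {"name": "apply_moves", "arguments": {"targets": [{"x":0,"y":0,"z":2,"rx":0,"ry":0,"rz":0,"hand":0},{"x":0,"y":0,"z":4,"rx":0,"ry":0,"rz":0,"hand":0},{"x":0,"y":0,"z":6,"rx":0,"ry":0,"rz":0,"hand":0},{"x":0,"y":0,"z":8,"rx":0,"ry":0,"rz":0,"hand":0},{"x":0,"y":0,"z":10,"rx":0,"ry":0,"rz":0,"hand":0},{"x":0,"y":0,"z":12,"rx":0,"ry":0,"rz":0,"hand":0},{"x":0,"y":0,"z":14,"rx":0,"ry":0,"rz":0,"hand":0},{"x":0,"y":0,"z":15,"rx":0,"ry":0,"rz":0,"hand":0},{"x":0,"y":0,"z":15,"rx":0,"ry":0,"rz":0,"hand":0}]}}

```text
t: 14.27
tcp_pos: [0.5318, -0.2212, 0.202]
orientation: [1.0, -0.021, 0.0, 0.0]
ft_force: [-2.1, 3.1, -0.4]
opening: 0.0013
gripper_force: 58.3
```

```bash
python3 hang.py
```

```text
t 14.4167 tcp [ 0.5318 -0.2212  0.2023] K [ 0.5065 -0.2201  0.226 ] F,T [-2.79  3.53 -1.08  0.51  0.48 -0.07] grip 58.3
clip px 279.13 243.21 100
```

The load is nearly all on the strip, but side forces (-2.8, +3.5 N) show the kink sitting off-centre on the hook. I ease the tool that way to relieve them.

>>> {"name": "apply_moves", "arguments": {"targets": [{"x":-0.5,"y":-0.5,"z":0,"rx":0,"ry":0,"rz":0,"hand":0},{"x":-1,"y":-1,"z":0,"rx":0,"ry":0,"rz":0,"hand":0},{"x":-1.5,"y":-1.5,"z":0,"rx":0,"ry":0,"rz":0,"hand":0},{"x":-2,"y":-2,"z":0,"rx":0,"ry":0,"rz":0,"hand":0},{"x":-2,"y":-2,"z":0,"rx":0,"ry":0,"rz":0,"hand":0}]}}

```text
t: 14.83
tcp_pos: [0.5303, -0.2199, 0.2026]
orientation: [1.0, -0.021, 0.001, 0.001]
ft_force: [-1.0, -1.5, -1.1]
opening: 0.0012
gripper_force: 58.3
```

```bash
python3 hang.py
```

```text
t 14.9833 tcp [ 0.5302 -0.2198  0.2025] K [ 0.5049 -0.2187  0.2261] F,T [-0.29 -2.12 -1.44 -0.3   0.08  0.05] grip 58.3
clip px 279.11 242.4 97
```

>>> {"name": "apply_moves", "arguments": {"targets": [{"x":-0.1,"y":0.4,"z":1,"rx":0,"ry":0,"rz":0,"hand":0},{"x":-0.2,"y":0.7,"z":2,"rx":0,"ry":0,"rz":0,"hand":0},{"x":-0.2,"y":0.7,"z":3,"rx":0,"ry":0,"rz":0,"hand":0},{"x":-0.2,"y":0.7,"z":4,"rx":0,"ry":0,"rz":0,"hand":0},{"x":-0.2,"y":0.7,"z":5,"rx":0,"ry":0,"rz":0,"hand":0},{"x":-0.2,"y":0.7,"z":6,"rx":0,"ry":0,"rz":0,"hand":0},{"x":-0.2,"y":0.7,"z":7,"rx":0,"ry":0,"rz":0,"hand":0},{"x":-0.2,"y":0.7,"z":7,"rx":0,"ry":0,"rz":0,"hand":0}]}}

```text
t: 15.65
tcp_pos: [0.53, -0.2199, 0.1952]
orientation: [1.0, -0.021, 0.001, 0.0]
ft_force: [1.2, -0.5, 0.1]
opening: 0.0013
gripper_force: 58.3
```

```bash
python3 hang.py
```

```text
t 15.8 tcp [ 0.53   -0.2199  0.1954] K [ 0.5047 -0.2188  0.2191] F,T [ 1.44 -1.27  0.58 -0.17 -0.21  0.05] grip 58.3
clip px 279.56 242.43 88
```

Run:
```python
from plan import *
f=[]
for i in range(12): cs=snap('side'); s=robot.observe(); f.append(np.r_[s['ft_force'],s['ft_torque']])
print(s['t'],np.mean(f,0).round(2),np.std(f,0).round(2))
cv2.imwrite('pics/side3.png',cs['frame'][:,:,::-1])
for fn in('side0','side2','side3'):
    a=cv2.imread(f'pics/{fn}.png');h=cv2.cvtColor(a,cv2.COLOR_BGR2HSV)
    print(fn)
    for v in range(220,262,2): print(v,' '.join('%3d'%a[v,u].mean() if not(h[v,u,0]<17 and h[v,u,1]>90) else '  .' for u in range(262,302)))
```

```text
16.4 [ 2.11 -1.05 -0.03 -0.18 -0.32  0.02] [0.49 0.45 0.6  0.03 0.05 0.03]
side0
220  70  73  69  72  73  73  73  75  72  64  63 106 169 204 224 149  51  62 108 129 115 104   .   .   .   .   .   .   .   .   .   .   .   .   .   .   .   .   .   .
222  77  73  74  74  75  72  69  71  79  70  71  68  69  97 167 203 221 153  55  56  54 106 123  99   .   .   .   .   .   .   .   .   .   .   .   .   .   .   .   .
224  72  71  73  74  75  74  74  73  76  74  67  74  70  63  55  92 157 199 226 114  93 119 160 178   .   .   .   .   .   .   .   .   .   .   .   .   .   .   .   .
226  69  67  75  74  72  75  72  75  75  73  76  67  73  69 119 152 161 167 151  98 113 112 139 176 177 140   .   .   .   .   .   .   .   .   .   .   .   .   .   .
228  73  74  73  74  77  78  74  69  71  74  75  73  70  70  70 167 175 173 174 105  93 111 119 179 174 166 188   .   .   .   .   .   .   .   .   .   .   .   .   .
230  71  69  73  72  75  75  75  78  78  74  67  73  73  76  71  65  90 177 180 166 169 164 107  72  74  76  82   .   .   .   .   .   .   .   .   .   .   .   .   .
232  69  71  71  75  73  74  70  71
[... 8624 characters left out ...]
 155 153 155 158 155 156 158 162 139   .   .
254 137 138 137 136 138 140 131 133 130 129 128 132 131 127 127 129 128 125 123 122 122 119 119 116 114 111  94 127 154 160 155 155 153 153 156 155 154 160 164 140
256 134 134 137 134 137 145 128 130 129 130 128 126 128 128 127 129 125 124 122 119 117 120 120 119 116 108 127 182 113 126 153 157 154 149 148 150 149 148 148 154
258 143 143 165 177 185 186 114  88  98 100 100 100 101 101  97 109 119 121 121 122 121 119 109 121 121 147 153 109 110   .   . 175 234 184 228 223 221 225 225 222
260 209 202 170 169 166 172 176 164 122  88  99 103 101  96  99  94  92  93 102 122 119 134 149 138 124 120 117 117 116   .   .   .  94 194 230 222 217 215 212 216
```

The vertical force is now -0.03 N, and the hook is down about 13 px (about 33 mm), so the strip carries the whole weight. I relieve the leftover side force before letting go.

>>> {"name": "apply_moves", "arguments": {"targets": [{"x":0.5,"y":0.2,"z":0,"rx":0,"ry":0,"rz":0,"hand":0},{"x":1.0,"y":0.4,"z":0,"rx":0,"ry":0,"rz":0,"hand":0},{"x":1.4,"y":0.4,"z":0,"rx":0,"ry":0,"rz":0,"hand":0},{"x":1.4,"y":0.4,"z":0,"rx":0,"ry":0,"rz":0,"hand":0}]}}

```text
t: 16.73
tcp_pos: [0.5302, -0.22, 0.1946]
orientation: [1.0, -0.021, -0.001, -0.0]
ft_force: [-1.8, 0.1, 0.3]
opening: 0.0014
gripper_force: 58.3
```

```bash
cat > ft.py <<'E'
from h import *
f=[]
for i in range(8): snap('side'); s=robot.observe(); f.append(np.r_[s['ft_force'],s['ft_torque']])
print(s['t'],s['tcp_pos'].round(4),np.mean(f,0).round(2))
E
python3 ft.py
```

```text
17.1333 [ 0.5304 -0.22    0.1948] [-3.11 -0.03 -0.05  0.02  0.47 -0.01]
```

>>> {"name": "apply_moves", "arguments": {"targets": [{"x":-0.4,"y":0,"z":0,"rx":0,"ry":0,"rz":0,"hand":0},{"x":-0.8,"y":0,"z":0,"rx":0,"ry":0,"rz":0,"hand":0},{"x":-0.8,"y":0,"z":0,"rx":0,"ry":0,"rz":0,"hand":0}]}}

```text
t: 17.38
tcp_pos: [0.5304, -0.22, 0.1952]
orientation: [1.0, -0.021, 0.0, 0.0]
ft_force: [-2.8, 1.2, -0.3]
opening: 0.0012
gripper_force: 58.3
```

```bash
python3 ft.py
```

```text
17.7833 [ 0.5303 -0.2201  0.1951] [-2.66  1.52  0.27  0.24  0.42 -0.04]
```

>>> {"name": "apply_moves", "arguments": {"targets": [{"x":-0.4,"y":-0.2,"z":0,"rx":0,"ry":0,"rz":0,"hand":0},{"x":-0.8,"y":-0.3,"z":0,"rx":0,"ry":0,"rz":0,"hand":0},{"x":-0.8,"y":-0.3,"z":0,"rx":0,"ry":0,"rz":0,"hand":0}]}}

```text
t: 18.03
tcp_pos: [0.5302, -0.2201, 0.1956]
orientation: [1.0, -0.021, 0.001, 0.001]
ft_force: [0.2, 2.2, 0.2]
opening: 0.001
gripper_force: 58.4
```

```bash
python3 ft.py
```

```text
18.4333 [ 0.5301 -0.2201  0.1955] [ 1.02  1.13 -0.4   0.18 -0.13 -0.03]
```

>>> {"name": "apply_moves", "arguments": {"targets": [{"x":0.2,"y":-0.1,"z":1,"rx":0,"ry":0,"rz":0,"hand":0},{"x":0.2,"y":-0.2,"z":2,"rx":0,"ry":0,"rz":0,"hand":0},{"x":0.2,"y":-0.2,"z":2,"rx":0,"ry":0,"rz":0,"hand":0}]}}

```text
t: 18.68
tcp_pos: [0.53, -0.22, 0.1931]
orientation: [1.0, -0.021, 0.001, 0.001]
ft_force: [2.0, 1.2, 0.2]
opening: 0.0015
gripper_force: 58.4
```

```bash
python3 ft.py
```

```text
19.0833 [ 0.53   -0.22    0.1934] [ 1.79 -0.81  0.65 -0.09 -0.29  0.01]
```

>>> {"name": "apply_moves", "arguments": {"targets": [{"x":0.2,"y":0.1,"z":-0.6,"rx":0,"ry":0,"rz":0,"hand":0},{"x":0.4,"y":0.1,"z":-1.2,"rx":0,"ry":0,"rz":0,"hand":0},{"x":0.4,"y":0.1,"z":-1.2,"rx":0,"ry":0,"rz":0,"hand":0}]}}

```text
t: 19.33
tcp_pos: [0.53, -0.2199, 0.1945]
orientation: [1.0, -0.021, 0.0, 0.0]
ft_force: [0.9, -0.2, 1.2]
opening: 0.001
gripper_force: 58.4
```

```bash
python3 ft.py
```

```text
19.7333 [ 0.53   -0.2199  0.1943] [ 0.99 -0.91  0.38 -0.18 -0.2   0.03]
```

The forces are balanced to within about 1 N, so I open slowly.

>>> {"name": "apply_moves", "arguments": {"targets": [{"x":0,"y":0,"z":-0.5,"rx":0,"ry":0,"rz":0,"hand":2},{"x":0,"y":0,"z":-0.5,"rx":0,"ry":0,"rz":0,"hand":4},{"x":0,"y":0,"z":-0.5,"rx":0,"ry":0,"rz":0,"hand":6},{"x":0,"y":0,"z":-0.5,"rx":0,"ry":0,"rz":0,"hand":8},{"x":0,"y":0,"z":-0.5,"rx":0,"ry":0,"rz":0,"hand":11},{"x":0,"y":0,"z":-0.5,"rx":0,"ry":0,"rz":0,"hand":15},{"x":0,"y":0,"z":-0.5,"rx":0,"ry":0,"rz":0,"hand":20},{"x":0,"y":0,"z":-0.5,"rx":0,"ry":0,"rz":0,"hand":26}]}}

```text
t: 20.4
tcp_pos: [0.5301, -0.2197, 0.1948]
orientation: [1.0, -0.021, 0.0, 0.0]
ft_force: [0.4, 0.3, -0.1]
opening: 0.0222
gripper_force: 0.0
```

```bash
python3 ft.py
python3 - <<'E'
from h import *
s=robot.observe();print(s['opening'],s['gripper_force'])
a=snap('side','side4.png')['frame'];h=cv2.cvtColor(a,cv2.COLOR_RGB2HSV)
for v in range(214,242): print(v,' '.join('%3d'%a[v,u].mean() if h[v,u,1]<90 else '  .' for u in range(250,292)))
E
```

```text
20.8 [ 0.5302 -0.2198  0.1949] [-0.19 -0.19  0.25 -0.    0.    0.  ]
0.022398680743249046 0.0
214   .   .   .   .   .   .   .   .   .   .   . 110 108   . 114   .   .   .   .   .   .   .   .  31  25  39   .  38  41  40  33  33  46  39  33  37  52   .   .  30  21  31
215   .   .   .   .   .   .   .   .   .   . 109 125 123 120 126  98 111   .   .   .   .   .   .   .  75  99  52  35  39  32  35  31  39  35  40  47   .   .   .   .  30  29
216   .   .   .   .   .   .   .   .   . 116 116   .   .   .   .  78 123 134 137 131 137 128   .   . 131 137  82  32  28  35  35  27  31  30  35  63   .   .   .   .  33  37
217   .   .   .   .   .   .   . 115 108  94   .   . 114 140   .   .   .   .   .   .   .   .   .   . 113  68   .  30  30  39  36  31  28  37  37  55   .   .  46  29  35  39
218   .   .   .   .   .   . 105 127  80  92 118   .   .   .   .   .   .   .   .   .   .   .   .   . 114  42  28  37  36  31  29  35  35  31  38  36   .   .   .  31  35  32
219   . 108 105 107 141 105 114   . 136   .   .   .   .   .   .   .   .   . 123 117   .   .   .   . 119  44  28  29  35  39  35  26  30  28  42  4
[... 3109 characters left out ...]
   .   .  59
238   .   .   .   .  69  55 105   .   . 180 197 241 183 156 158 163 128 133 133 128 126 127 132 129 134 108   .   .   .   .   .   .   .   .   .   .   .   .   .   .   .  59
239   .   .   .  66  66   .   . 151 169 225 187 188 123 132 132 132 136 141 130 132 133 128 131 133 136 108   .   .   .   .   .   .   .   .   .   .   .   .   .   .   .   .
240   .   .   .  70  69 138 168 211 169 182 117 128 133 134 138 137 138 138 132 131 132 132 130 129 134 111   .   .   .   .   .   .   .   .   .   . 129 148 129   .   .  58
241   .   .   .  62  90 209 191 130 113 129 129 131 134 138 136 136 138 141 132 136 133 132 132 132 129 108   .   .   .   .   .   .   . 130 132 139 162 164 166 132   .  62
```

The pail hangs free: kink peak at (272,227.5) over the hook bar, hook tip at (268.5,219) above it. The fingers are open (22 mm) with no force on them. Withdrawing straight up.

>>> {"name": "apply_moves", "arguments": {"targets": [{"x":0,"y":0,"z":-4,"rx":0,"ry":0,"rz":0,"hand":26},{"x":0,"y":0,"z":-10,"rx":0,"ry":0,"rz":0,"hand":26},{"x":0,"y":0,"z":-18,"rx":0,"ry":0,"rz":0,"hand":26},{"x":0,"y":0,"z":-28,"rx":0,"ry":0,"rz":0,"hand":26},{"x":0,"y":0,"z":-40,"rx":0,"ry":0,"rz":0,"hand":26},{"x":0,"y":0,"z":-55,"rx":0,"ry":0,"rz":0,"hand":26},{"x":0,"y":0,"z":-70,"rx":0,"ry":0,"rz":0,"hand":26},{"x":0,"y":0,"z":-90,"rx":0,"ry":0,"rz":0,"hand":26},{"x":0,"y":0,"z":-110,"rx":0,"ry":0,"rz":0,"hand":26},{"x":0,"y":0,"z":-120,"rx":0,"ry":0,"rz":0,"hand":26}]}}

```text
t: 21.68
tcp_pos: [0.531, -0.2203, 0.3196]
orientation: [1.0, -0.021, 0.003, 0.002]
ft_force: [0.6, 0.3, 0.1]
opening: 0.0221
gripper_force: 0.0
```

```bash
python3 ft.py
python3 - <<'E'
from h import *
p=None
for i in range(3):
    for _ in range(6): c=snap('side')
    a=c['frame'].astype(int)
    if p is not None: print('motion',abs(a-p)[200:300,220:300].mean().round(2),abs(a-p)[200:300,220:300].max())
    p=a
a=c['frame'];h=cv2.cvtColor(a,cv2.COLOR_RGB2HSV);print(robot.observe()['t'])
for v in range(216,246): print(v,' '.join('%3d'%a[v,u].mean() if h[v,u,1]<90 else '  .' for u in range(250,296)))
E
```

```text
22.0833 [ 0.5295 -0.2195  0.3131] [ 0.11  0.23  0.14 -0.02  0.01  0.02]
motion 2.04 34
motion 2.03 19
22.9833
216   .   .   .   .   .   .   .   .   . 111 111   .   .   .   .  73 120 133 130 127 130 123   .   .   .   .   .   .   .   .   .   .   .   .   .   .   .   .   .   .   .   .   .   .   .   .
217   .   .   .   .   .   .   . 110 107  94   .   . 110 140   .   .   .   .   .   .   .   .   .   .   .   . 126   .   .   .   .   .   .   .   .   .   .   .   .   .   .   .   .   .   .   .
218   .   .   .   .   .   . 100 128  76  86 117   .   .   .   .   .   .   .   .   .   .   .   .   .   .   .   . 136   . 126 101   .   .   .   .   .   .   .   .   .   .   .   .   .   .   .
219   . 107 105 104 134 104 109   . 128   .   .   .   .   .   .   .   . 112 172 143   .   .   .   .   .   .   .   .   .   .   .   .   .   .   .   .   .   .   .   .   .   .   .   .   .   .
220 111 125 119 121 174  85  83   .   .   .   .   .   .   .   .   .   . 134 182 188   .   .   .   .   .   .   .   .   .   .   .   .   . 109   .   .   .   .   .   .   .   .   .   .   .   .
221  97 105   .   .   .  88   .   .   .   .   .   
[... 3949 characters left out ...]
 127 130 130 132 135 137 135 129 129 127 128 127 127 109   .   .   .   . 128 142 139 157 154 152 150 153 157 160 133   .  53   .   .   .
243   .   .  45  68 134 139 115 122 124 125 130 128 132 132 131 136 134 137 136 135 129 130 127 127 130 128 102   .   .   . 156 157 153 153 151 148 148 148 153 154 160 106  80 110   .   .
244   .   .  77  66 132 113 126 123 126 127 129 128 131 131 131 133 133 131 136 135 126 128 129 126 129 128 129   .   .   . 124 151 152 150 152 150 150 148 147 151 155 156 138 147   .   .
245   . 143  96  62 119 118 123 126 126 128 128 130 130 131 130 131 134 134 134 134 126 125 129 127 126 125 128 101   .   .  94 127 152 149 152 150 148 150 148 149 155 153 158 130   .   .
```

```bash
python3 -c "
from cell import robot
print(robot.finish_job())"
```

```text
the job is handed in; nothing more can be done
None
```

The bail was swung upright and the pail now hangs level by its kink on the hook, with the strip bent about 33 mm and the gripper withdrawn clear; the job is handed in at about 23 s, and the judge's verdict was not shown.

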